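# Slide the scale home under the dosing funnel and tare it

### The arm

A 6-joint arm with a two-finger parallel gripper is mounted at the origin on the work surface; the furniture and walls round the work are solid. World frame = base frame: x ahead of the robot, y to its left, z up, the work surface at z = 0. Lengths are in mm, angles in rad, forces in N, time in s.
With the tool pointing down it reaches from about 350 to 875 mm from the base axis. Payload 4.2 kg.
Tool frame: the origin (TCP) lies on the mounting face of the last link; the fingertips stand 173 mm ahead of it and the grasp point (between the pads) lies grip_point_offset ahead of it (grip_point_offset is the distance from the TCP to the grasp point, in mm); z points along the fingers, y is the line along which they close (so a half turn about z gives the same grasp; the last joint's range is limited). The gripper opens to 85 mm and grips with 20 to 120 N. Pads are 22 mm wide; open, the fingers measure 114 mm over their backs; the gripper's body (76 mm by 85 mm) begins 54 mm behind the grasp point. The pads swing forward as they close: fully open they stand 13 mm farther back than shut.
Start: joints at [-0.853, 0.385, 0.008, 0, -1.194, -0.259], TCP at [276.807, -560.337, 404.712] pointing down, gripper open.
Joint ranges: [-3.14, 3.14], [-1.21, 2.06], [-1.07, 1.41], [-3.16, 2.05], [-2.99, -0.16], [-3.1, 3.1]. Speed limits (rad/s): [2.79, 2.79, 3.14, 3.14, 3.14, 3.14].

### API

Orientations are given as a unit quaternion [x, y, z, w].
In Python, from bench import read_state, get_image, job_done, recognise, place_of, grip_point_offset gives the robot as it stands. The module is installed in compiled form; this text tells all that it offers.
- The arm moves only by the tool carry_out, never from a script. Its arguments are lists of equal length, an entry for each row: "slide": the shift along the tool's x, y, z in m, a list of three; "roll": the turn about the tool's z in degrees; "claw": the finger opening in m, from 0 to 0.0854. A call has 1 to 8 rows; each row is the pose to reach, as a shift and turn from the pose commanded when the call began, along the tool's axes at that moment; what a row does not reach only later rows make up. A row lasts 1/8 s, in which the tool goes at most 62.5 mm and 10.7 degrees, less where a joint would pass 70% of its speed; a pose out of reach is approached as far as the arm can. A call with a gripper value outside its range is refused whole. The fingers move at their own pace and stop on an object; the grip force is fixed at half the most. Time passes only in rows, so rows that repeat a pose let the fingers close. It gives the time, the measured TCP pose, the force, the opening and the grip force at its end, in the units of the state.
- read_state(): the state, without advancing time (a new reading comes with each control period).
- get_image(name): name is "side" or "top"; returns a dict with "img" (480x640x3 uint8, red, green, blue), "z_map" (480x640 float32, mm along the optical axis (not along the pixel's ray), 0 where there is no reading), "mtx" (3x3 intrinsics, pixels), "world_from_camera" (4x4, takes a point from camera to world coordinates). Camera axes: x right, y up, looking along -z (the intrinsics and any distortion apply to the point x, -y, -z); pixel columns grow to the right and rows downward; lengths in mm; the calibration is good to about 2 mm. A picture is of the moment at which its call begins.
- job_done(): hands the job in; it is judged then, once.
Trained networks look in a picture, given as the dict that the camera call returned (one of the last four; its "shot" number tells which), for a name from the list of things; names that differ only in an ending like _2 or _b are one class to them, and where a whole thing is asked for, a point or a joint stands for the part that bears it (a point fixed in the world has none). Each returns a list of dicts, best first, with "conf" (0 to 1); they miss things now and then, are a little off and sometimes report something else, mostly with a low value. They report only what shows in the picture. A call takes as long as a camera call. They do not tell look-alikes from the thing itself.
- recognise(picture, thing): "at" ([column, row] in pixels, amid what is visible of it).
- place_of(picture, thing): "at" ([column, row] in pixels: a listed point, or the origin of a listed thing).
The state is a dict: "clock": time; "joints": joint angles; "joint_vel": joint speeds; "joint_efforts": joint torques, N m; "position": TCP position; "ee_rot": TCP orientation; "contact_force": force on the tool from outside, world axes, zero at the start; "wrist_torque": the same for the moment, N m; "gripper_width": finger opening in mm; "grasp_force": force on a finger pad.
Only numpy, scipy, OpenCV 4.12 (cv2) and the standard library are available. Lean on these libraries where they do the work, as an engineer would, in place of code of your own. Each camera call takes 0.05 s, during which the arm holds its last target. There are 200 camera calls.

### The job

Get the scale ready to weigh a dose: with the fingertips, push the bench scale, with the metal dosing cup standing on it, in between the two posts of the funnel stand until its back edge sits against both rubber stops and the cup is under the funnel. Then press the scale's tare key (the round key at the left, seen from the scale's key side) fully down and take the hand away. Only push and press: do not lift the scale, touch the cup or press the right-hand key, and leave the vials, the spoon and the coffee bowl beside the stand where they are.

Things in the scene. Friction and masses are not known exactly. Their poses are not given: they have to be found in the camera images.
- stand: fixed metal funnel stand; origin on the table midway between its posts, x = direction in which the scale is pushed home, y along the line of the posts. Posts at y = +90 and -90 mm, 14 mm thick, 173 mm high, on round foot flanges of radius 22 mm (18 mm high): the gap between the flanges is 136 mm
- stops (a point): point midway between the two black rubber stops on the stand's low rear rod, on the line of their faces: x = +50, y = 0 mm in the stand's frame, 9 mm above the table. The stops stand at y = +45 and -45 mm
- scale: loose black bench scale, 160 (its x) x 130 mm (y), about 0.5 kg; origin at the centre of its underside. x axis from the key side (front, x = -80 mm) to the back edge (+80). Body top 19 mm high; platter 24 mm, from x = -40 to +72. Starts before the stand, back edge towards it, askew and off to a side. Home: origin at x = -30, y = 0 mm in the stand's frame, square to it, 3 mm free at each side
- tare_key (a point): centre of the top of the left round key (12 mm across, 2 mm proud of the scale's body), at x = -61, y = +47 mm in the scale's frame, 21 mm above its origin. This is the tare key
- time_key (a point): centre of the top of the right round key, at x = -61, y = -47 mm in the scale's frame: not to be pressed
- scale_key_tare (a joint): travel of the tare key: 0 up, 0.0012 m fully down; it springs back (5 N presses it home)
- scale_key_time (a joint): travel of the right-hand key: 0 up, 0.0012 m fully down
- cup: metal dosing cup, 60 mm across at its rim, 45 mm high, standing loose on the platter about 30 mm behind the scale's centre; origin at the centre of its underside, z up along its axis. Not to be touched
- spout (a point): centre of the lower mouth of the funnel, 86 mm above the table, midway between the posts. The funnel is 60 mm across at its top, 146 mm above the table; a thin arm from each post at 122 mm height holds it
- vial_amber: amber aroma vial with black cap, 21 mm across, 40 mm high, left of the stand; origin under its centre. To be left alone
- vial_dark: dark brown aroma vial with black cap, 21 mm across, 40 mm high, left of the stand; origin under its centre. To be left alone
- spoon: steel cupping spoon, 166 mm long (its y axis), 41 mm wide, lying at the right of the stand, roughly along the pushing direction; origin under its middle. To be left alone
- bowl: white cupping bowl with coffee, 114 mm across, 66 mm high, standing well to the right, in front of the stand's line of posts; origin under its centre. To be left alone
Things that resemble listed ones, but are neither listed nor needed, are in the scene too. Of the things that look like the scale, the largest one is meant.

How it is judged (in metres and radians):
On the way, in this order (a step that is already met when the one before it is completed fails the run):
1. the scale is home between the posts, against the stops (x of scale in the frame of stand above -0.034 m and y of scale in the frame of stand between -0.006 and 0.006 m and angle between the x axis of scale and the x axis of stand, either way round below 0.05 rad and height (world z) of scale below 0.004 m), for 0.2 s.
2. the tare key is pressed down with the scale home (all of step 1 and value of joint scale_key_tare above 0.0009 m), for 0.1 s.
At the end, for the whole second after the job is handed in: The scale lies flat between the posts with its back edge within 4 mm of the stops, square to the stand within 0.05 rad and centred within 6 mm; the cup stands upright on the platter with its axis within 15 mm of the funnel's; the tare key is up again and everything is at rest (all of step 1 and horizontal distance between cup and spout below 0.015 m and angle between cup's own z axis and vertical below 0.1 rad and z of cup in the frame of scale between 0.018 and 0.03 m and value of joint scale_key_tare below 0.0005 m and linear speed of each of scale, cup below 0.01 m/s); the robot touches nothing.
It fails at once if the scale is lifted or tipped (height (world z) of scale above 0.008 m or angle between scale's own z axis and vertical above 0.08 rad).
It fails at once if the hand touches the cup (contact force between any of the fingers, the arm and cup above 0.5 N).
It fails at once if the cup tips or leaves the platter (angle between cup's own z axis and vertical above 0.4 rad or z of cup in the frame of scale above 0.035 m or z of cup in the frame of scale below 0.015 m).
It fails at once if the right-hand key is pressed (value of joint scale_key_time above 0.0006 m).
It fails at once if a vial, the spoon or the bowl is disturbed (distance of any of vial_amber, vial_dark, spoon, bowl from where it was at the start of the episode above 0.015 m or angle between any of vial_amber, vial_dark, spoon, bowl's own z axis and vertical above 0.4 rad).
It also fails if it takes over 72 s, if anything falls off the work surface, if the arm or the gripper's body presses on something with over 40 N, if the wrist force passes 120 N, or if a joint passes its speed limit or range.

## Working session

There is one attempt and no reset: what is moved stays moved. The work goes in short steps, Python scripts to look and compute and a tool call to move; the robot and the scene stay as the last step left them, time stands still between calls to the robot, and variables do not carry over. Pictures are saved under pics/ and viewed, at most 10 in all, crops included, and the job is handed in when it is done.

Besides the shell and the picture viewer there is one more tool, called after "Request:" as name(argument=value, ...), one argument or row to a line, values as JSON. carry_out: Moves the arm, as the interface text tells. Its arguments: {"type":"object","properties":{"slide":{"type":"array"},"roll":{"type":"array"},"claw":{"type":"array"}},"required":["slide","roll","claw"]}

```bash
mkdir -p pics; cat > h.py <<'E'
import numpy as np, cv2
from bench import *
def ray(p,u,v):
    K=p["mtx"];T=np.array(p["world_from_camera"])
    d=np.array([(u-K[0][2])/K[0][0],-(v-K[1][2])/K[1][1],-1.])
    return T[:3,3],T[:3,:3]@d
def atz(p,u,v,z):
    o,d=ray(p,u,v); return o+d*(z-o[2])/d[2]
def bydepth(p,u,v):
    o,d=ray(p,u,v); return o+d*p["z_map"][int(round(v)),int(round(u))]
def cloud(p):
    K=p["mtx"];T=np.array(p["world_from_camera"]);v,u=np.mgrid[:480,:640];z=p["z_map"]
    c=np.stack([(u-K[0][2])/K[0][0]*z,-(v-K[1][2])/K[1][1]*z,-z],-1)
    return c@T[:3,:3].T+T[:3,3]
E
python3 - <<'E'
from h import *
np.set_printoptions(precision=1,suppress=True)
print(grip_point_offset, read_state())
Z=dict(scale=0,tare_key=21,time_key=21,cup=24,spout=86,stops=9,stand=0,vial_amber=0,vial_dark=0,spoon=0,bowl=0)
for n in("top","side"):
    p=get_image(n);cv2.imwrite(f"pics/{n}0.png",p["img"][:,:,::-1])
    print(n,p.keys(),np.array(p["mtx"]),np.array(p["world_from_camera"]))
    for t,z in Z.items():
        for r in place_of(p,t)[:3]: print(t,r["conf"],np.array(r["at"]),atz(p,*r["at"],z))
E
```

```text
154.70000000000002 {'clock': 0.0, 'joints': array([-0.9,  0.4,  0. , -0. , -1.2, -0.3]), 'joint_vel': array([-0.,  0.,  0., -0., -0.,  0.]), 'joint_efforts': array([  0. , -39.2,  18.8,   4.2,  -0. ,  -0. ]), 'position': array([ 276.7, -560.2,  403.6]), 'ee_rot': array([-0.2,  1. ,  0. , -0. ]), 'contact_force': array([ 0.4,  0.3, -0.6]), 'wrist_torque': array([-0.,  0., -0.]), 'grasp_force': 0.0, 'gripper_width': 85.66053061569347}
top dict_keys(['img', 'z_map', 'mtx', 'world_from_camera', 'shot']) [[534.2   0.  323.1]
 [  0.  534.2 234.9]
 [  0.    0.    1. ]] [[  -0.     1.    -0.   522. ]
 [  -1.    -0.     0.   -41.8]
 [   0.     0.     1.  1208.8]
 [   0.     0.     0.     1. ]]
scale 0.95 [224.5 264.1] [512.3 160.    0. ]
scale 0.88 [389.8 319.6] [ 380. -210.    0.]
scale 0.8 [319.7 245.3] [550.5 -55.2   0. ]
tare_key 0.94 [223.4 286.9] [462.2 159.5  21. ]
tare_key 0.81 [301.  275.6] [483.7 -12.2  21. ]
tare_key 0.74 [377.5 299.6] [ 427.1 -180.8   21. ]
time_key 0.88 [364.5 325.9] [ 369.8 -150.6   21. ]
time_key 0.57 [343.6 275.4] [ 482.2 -106.7   21. ]
cup 0.91 [324.  230.3] 
[... 952 characters left out ...]
.4 270.7] [ 430.1 -187.    21. ]
time_key 0.74 [263.2 258.7] [ 476.5 -103.6   21. ]
time_key 0.7 [208.8 244.5] [ 364.6 -153.1   21. ]
time_key 0.69 [332.5 214.4] [501.1  87.2  21. ]
cup 0.67 [312.4 273.7] [578.9 -66.4  24. ]
spout 0.79 [386.2 292.1] [736.4 -43.3  86. ]
stops 0.8 [403.  331.4] [787.6 -45.2   9. ]
stops 0.71 [393.9 252.5] [662.1  98.7   9. ]
vial_amber 0.66 [396.5 250.7] [659.7 113.2   0. ]
vial_amber 0.57 [235.2 390.6] [ 636.4 -331.9    0. ]
vial_amber 0.45 [310.8 273.6] [564.3 -55.   -0. ]
vial_dark 0.42 [413.1 265.4] [709. 104.   0.]
vial_dark 0.16 [265.4 261.9] [473.  -95.8   0. ]
spoon 0.8 [304.7 379.8] [ 712.9 -236.5    0. ]
bowl 0.58 [235.5 389.7] [ 635.6 -330.4    0. ]
```

View pics/top0.png

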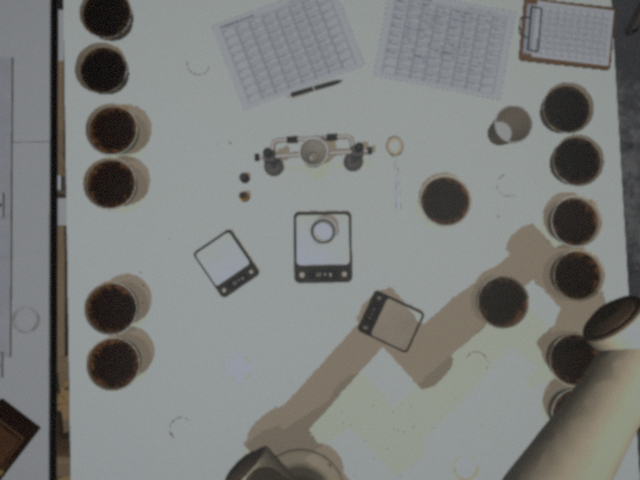

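View pics/side0.png

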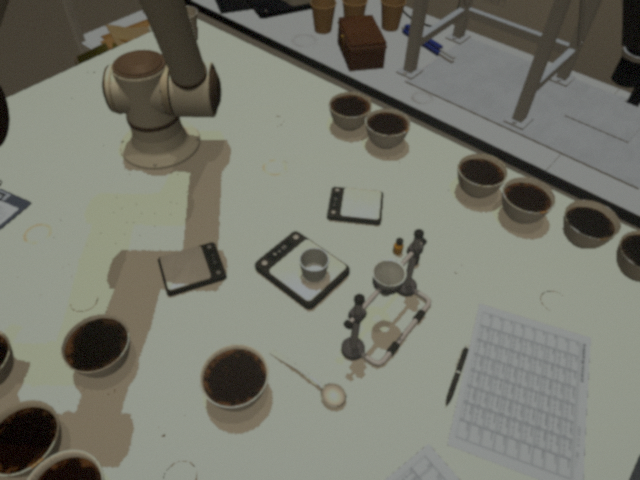

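The real scale (the largest, carrying the cup) is at top-view (323,246). The stand is at (313,160), with flanges near (273,165) and (353,162). Next I'll fit the scale's rectangle and the stand's posts.

```bash
cat >> h.py <<'E'
def scale_rect(p,uv=(323,246)):
    """min-area rectangle of the dark body + enclosed platter, on z=19 (top view)"""
    g=cv2.cvtColor(p["img"],cv2.COLOR_RGB2GRAY)
    return g
E
python3 - <<'E'
from h import *
np.set_printoptions(precision=1,suppress=True)
p=get_image("top");g=cv2.cvtColor(p["img"],cv2.COLOR_RGB2GRAY)
c=cloud(p)
m=((g<90)*255).astype(np.uint8); n,l,s,_=cv2.connectedComponentsWithStats(m)
for i in range(1,n):
    if s[i,4]>15 and 230<s[i,0]<420 and 100<s[i,1]<340:
        ys,xs=np.where(l==i);r=cv2.minAreaRect(np.stack([xs,ys],1).astype(np.float32));print(s[i],r)
for a,b in((14,30),(100,130),(135,185)):
    w=(c[...,2]>a)&(c[...,2]<b)&(c[...,0]>640)&(c[...,0]<830)&(abs(c[...,1]+42)<130)
    w=w.astype(np.uint8);n,l,s,ce=cv2.connectedComponentsWithStats(w)
    for i in range(1,n):
        if s[i,4]>8: q=c[l==i];print(a,s[i],q.mean(0),q.min(0),q.max(0))
for n in("top","side"):
    im=p["img"] if n=="top" else get_image(n)["img"]
    x=(225,100,160,200) if n=="top" else (240,210,210,170)
    k=cv2.resize(im[x[1]:x[1]+x[3],x[0]:x[0]+x[2]],None,fx=3,fy=3,interpolation=cv2.INTER_CUBIC)
    k=np.clip(k*1.4,0,255).astype(np.uint8)
    cv2.imwrite(f"pics/{n}1.png",k[:,:,::-1])
E
```

```text
[326 134  11   7  64] ((331.0, 137.0), (6.0, 10.0), 90.0)
[287 137  10   6  56] ((291.5, 139.5), (5.0, 9.0), 90.0)
[344 143  19  28 356] ((355.1000061035156, 156.3000030517578), (16.54690170288086, 28.174455642700195), 26.56505012512207)
[367 147   5   7  27] ((369.0, 150.0), (6.0, 4.0), 90.0)
[264 148  19  27 358] ((272.9901123046875, 160.90098571777344), (26.866004943847656, 17.31364631652832), 84.2894058227539)
[255 154   4   7  22] ((256.5, 157.0), (6.0, 3.0), 90.0)
[303 155  14   8  29] ((308.8846130371094, 159.42308044433594), (13.590153694152832, 5.269651889801025), 33.690067291259766)
[240 173   9  10  67] ((244.0, 177.5), (9.0, 8.0), 90.0)
[240 192   9   8  55] ((244.25003051757812, 195.75001525878906), (8.485280990600586, 6.363960266113281), 45.0)
[294 212  57   7 126] ((321.96429443359375, 214.5370330810547), (5.94447135925293, 56.00891876220703), 88.9583740234375)
[294 239   2  16  18] ((294.5, 246.5), (15.0, 1.0), 90.0)
[295 256  57  27 882] ((323.0, 269.0), (26.0, 56.0), 90.0)
[358 291  65  61 850] ((390.5416259765625, 321.16265869140625), (55.719398498535156, 44.971054
[... 753 characters left out ...]
274 152  26   7 102] [733.4  10.7 126.4] [726.5 -15.1 120.5] [739.8  35.7 129.9]
100 [255 154  11   7  31] [729.1  64.6 126.9] [723.7  54.  123. ] [735.8  74.2 130. ]
100 [352 156  11   2  13] [ 728.5 -132.8  124. ] [ 727.4 -144.1  116.5] [ 729.1 -123.5  129.3]
100 [265 159  11   4  23] [721.5  44.5 125.3] [719.5  33.7 114.8] [724.8  54.9 130. ]
100 [308 165   9   2   9] [710.9 -41.3 120.7] [710.  -49.5 116.2] [713.5 -33.1 129. ]
135 [299 137  30  29 270] [740.5 -44.5 144. ] [707.4 -74.  135. ] [765.5 -15.7 152.4]
135 [354 142  10  11  83] [ 738.6 -133.6  168.1] [ 731.8 -142.3  137. ] [ 747.6 -126.1  179. ]
135 [263 147  10  12  82] [730.8  44.8 167.7] [723.5  36.4 135.6] [740.2  53.9 178. ]
```

View pics/top1.png

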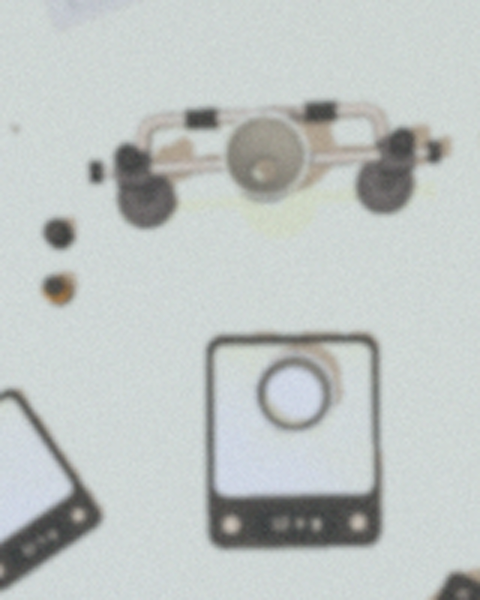

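```bash
cat >> h.py <<'E'
def fit_scale(p,c0):
    "rectangle of scale body at z=19 near world xy c0; returns centre, sides, yaw"
    g=cv2.cvtColor(p["img"],cv2.COLOR_RGB2GRAY); v,u=np.where(g<105)
    w=np.array([atz(p,a,b,19)[:2] for a,b in zip(u,v)])
    w=w[(abs(w-c0)<[95,85]).all(1)].astype(np.float32)
    (c,s,a)=cv2.minAreaRect(w)
    a=(a+45)%90-45
    return np.array(c),s,np.radians(a),len(w)
def rel(pos,xaxis_yaw):
    "slide (m) and roll (deg) from measured pose to TCP pos (mm), tool x at -world x turned by yaw"
    from scipy.spatial.transform import Rotation as R
    s=read_state(); r=R.from_quat(s["ee_rot"])
    t=R.from_matrix([[-np.cos(xaxis_yaw),-np.sin(xaxis_yaw),0],[-np.sin(xaxis_yaw),np.cos(xaxis_yaw),0],[0,0,-1]])
    d=r.inv().apply(np.array(pos)-s["position"])/1000
    return np.round(d,4),np.round(np.degrees((r.inv()*t).as_rotvec()),2)
E
python3 - <<'E'
from h import *
np.set_printoptions(precision=3,suppress=True)
p=get_image("top")
print(fit_scale(p,np.array([550,-58])))
for u,v in((331,137),(291,139.5)): print(atz(p,u,v,12))
c=cloud(p);w=(c[...,2]>15)&(c[...,2]<40)&(abs(c[...,0]-550)<95)&(abs(c[...,1]+57)<85)
print(cv2.minAreaRect(c[w][:,:2].astype(np.float32)))
for t in ("tare_key","time_key"): print(t,[(atz(p,*r["at"],21)) for r in place_of(p,t)])
print(read_state()["ee_rot"],rel([430,-57,403.6],0))
E
```

```text
(array([547.499, -61.24 ]), (126.93051147460938, 158.19081115722656), np.float64(-0.017380455064129628), 1459)
[794.597 -85.408  12.   ]
[790.335   5.044  12.   ]
((547.600830078125, -61.37157440185547), (127.54521179199219, 158.47024536132812), 88.95350646972656)
tare_key [array([453.184, 158.754,  21.   ]), array([492.969, -11.298,  21.   ]), array([ 429.324, -180.887,   21.   ])]
time_key [array([ 367.273, -145.693,   21.   ]), array([491.805,  95.391,  21.   ]), array([ 487.925, -107.534,   21.   ])]
[-0.227  0.974  0.    -0.   ] (array([-0.36 ,  0.383,  0.001]), array([ 0.  , -0.  , 26.29]))
```

Request:
carry_out(
  slide=[
    [-0.044, 0.048, 0],
    [-0.088, 0.096, 0],
    [-0.132, 0.143, 0],
    [-0.177, 0.191, 0],
    [-0.221, 0.239, 0],
    [-0.265, 0.286, 0],
    [-0.31, 0.334, 0],
    [-0.354, 0.382, 0],
  ],
  roll=[5, 10, 15, 20, 26.9, 26.9, 26.9, 26.9],
  claw=[0.0854, 0.0854, 0.0854, 0.0854, 0.0854, 0.0854, 0.0854, 0.0854],
)

```text
clock: 2.45
position: [419.2, -79.0, 405.3]
ee_rot: [0.005, 1.0, 0.0, 0.001]
contact_force: [2.0, -1.1, 0.5]
gripper_width: 85.3
grasp_force: 0.0
```

```bash
python3 - <<'E'
from h import *
np.set_printoptions(precision=3,suppress=True)
s=read_state();print(s["position"],rel([425,-60.5,213],-0.01))
p=get_image("side");c=cloud(p);P=s["position"]
w=(abs(c[...,0]-P[0])<80)&(abs(c[...,1]-P[1])<80)&(c[...,2]>150)&(c[...,2]<P[2])
z=c[w][:,2];print("lowest finger z below TCP",P[2]-np.sort(z)[[0,5,20,50]] if len(z)>60 else len(z))
q=c[w&(c[...,2]<np.sort(z)[50]+1)] if len(z)>60 else 0
print(q)
E
```

```text
[419.222 -79.046 405.289] (array([-0.005,  0.019,  0.192]), array([ 0.01,  0.09, -0.03]))
lowest finger z below TCP [160.442 157.339 155.5   150.733]
[[ 409.341  -38.158  254.018]
 [ 411.853  -37.923  255.214]
 [ 411.232  -40.006  253.826]
 [ 415.547  -38.945  255.5  ]
 [ 409.014  -38.374  249.394]
 [ 411.728  -38.3    250.801]
 [ 416.365  -39.882  254.212]
 [ 418.04   -38.946  254.556]
 [ 421.203  -36.919  255.052]
 [ 412.824  -39.476  249.789]
 [ 413.316  -37.514  248.893]
 [ 418.205  -39.322  252.585]
 [ 420.074  -38.552  253.132]
 [ 425.001  -38.062  255.486]
 [ 410.467  -37.716  245.175]
 [ 414.812  -39.033  248.297]
 [ 417.473  -38.928  249.668]
 [ 419.175  -38.007  250.038]
 [ 423.673  -39.512  253.354]
 [ 425.215  -38.47   253.566]
 [ 428.133  -38.633  255.233]
 [ 429.177  -34.764  253.5  ]
 [ 429.94   -33.033  252.884]
 [ 418.131  -39.728  248.2  ]
 [ 418.941  -38.037  247.631]
 [ 423.911  -39.946  251.455]
 [ 424.906  -38.424  251.086]
 [ 430.039  -40.518  255.108]
 [ 430.455  -38.499  254.13 ]
 [ 430.242  -35.916  252.476]
 [ 430.997  -34.178  251.849]
 [ 419.553  -38.797 
[... 240 characters left out ...]
 249.415]
 [ 409.531 -136.475  255.387]
 [ 414.752 -136.735  254.076]
 [ 420.663 -137.11   255.539]
 [ 424.96  -131.94   254.702]
 [ 426.194 -130.757  254.66 ]
 [ 429.336 -128.873  255.288]
 [ 430.381 -125.479  253.687]
 [ 424.85  -134.272  253.889]
 [ 424.531 -131.995  252.206]
 [ 426.737 -131.496  253.189]
 [ 429.406 -131.334  254.668]
 [ 429.135 -129.076  253.026]
 [ 430.413 -127.922  253.028]
 [ 428.383 -124.376  249.495]
 [ 418.234 -129.996  244.847]
 [ 422.805 -131.138  248.325]
 [ 425.558 -131.017  249.886]
 [ 426.648 -129.722  249.683]
 [ 429.505 -129.69   251.366]
 [ 429.26  -127.439  249.737]
 [ 425.723 -131.49   248.001]
 [ 428.928 -131.697  250.056]
 [ 429.172 -129.801  248.948]]
```

Request:
carry_out(
  slide=[
    [0, 0, 0.03],
    [0, 0, 0.08],
    [0, 0, 0.13],
    [0, 0, 0.18],
    [0, 0, 0.215],
    [0, 0, 0.233],
    [0, 0, 0.233],
    [0, 0, 0.233],
  ],
  roll=[0, 0, 0, 0, 0, 0, 0, 0],
  claw=[0.0854, 0.0854, 0.0854, 0.0854, 0.0854, 0.0854, 0.0854, 0.0854],
)

```text
clock: 3.5
position: [419.7, -81.0, 172.4]
ee_rot: [0.005, 1.0, 0.0, 0.001]
contact_force: [0.5, 0.9, 0.0]
gripper_width: 85.5
grasp_force: 0.0
```

```bash
python3 - <<'E'
from h import *
np.set_printoptions(precision=3,suppress=True)
s=read_state();print(s["position"],rel([425,-60.5,169],-0.01))
p=get_image("side");c=cloud(p);P=s["position"]
w=(abs(c[...,0]-P[0])<35)&(abs(c[...,1]-P[1])<80)&(c[...,2]>5)&(c[...,2]<50)
q=c[w];print(np.round(q[np.argsort(q[:,2])][:8]));print(q[:,0].max(),q[:,1].min(),q[:,1].max())
cv2.imwrite("pics/side2.png",cv2.resize(p["img"][150:350,150:450],None,fx=2.5,fy=2.5)[:,:,::-1])
p=get_image("top");c=cloud(p)
w=(c[...,2]>15)&(c[...,2]<30)&(abs(c[...,0]-550)<95)&(abs(c[...,1]+60)<85)
print(cv2.minAreaRect(c[w][:,:2].astype(np.float32)))
E
```

```text
[419.69  -80.981 172.419] (array([-0.005,  0.021,  0.003]), array([ 0.01,  0.09, -0.02]))
[[ 410.   -6.    5.]
 [ 400.  -39.    5.]
 [ 410.  -73.    5.]
 [ 413.  -55.    5.]
 [ 385.  -53.    5.]
 [ 449. -131.    5.]
 [ 385.  -37.    5.]
 [ 427.  -69.    5.]]
451.25386324928274 -160.9574001537781 -2.2083153108811757
((547.58837890625, -61.442962646484375), (127.59634399414062, 158.48268127441406), 88.9787368774414)
```

View pics/side2.png

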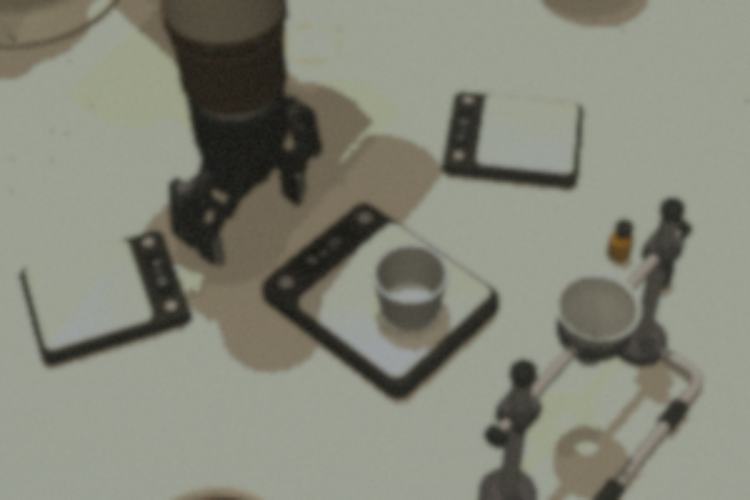

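The fingers are just above the table, clear of the small scale on the right and in front of the real scale's key side. The cup is upright. I'll shift left by 20 mm and then move in slowly.

Request:
carry_out(
  slide=[
    [0, 0.01, 0.002],
    [0, 0.0205, 0.003],
    [-0.012, 0.0205, 0.003],
    [-0.024, 0.0205, 0.003],
    [-0.03, 0.0205, 0.003],
    [-0.033, 0.0205, 0.003],
    [-0.036, 0.0205, 0.003],
    [-0.039, 0.0205, 0.003],
  ],
  roll=[0, 0, 0, 0, 0, 0, 0, 0],
  claw=[0.0854, 0.0854, 0.0854, 0.0854, 0.0854, 0.0854, 0.0854, 0.0854],
)

```text
clock: 4.6
position: [456.9, -61.3, 168.3]
ee_rot: [0.005, 1.0, -0.0, -0.003]
contact_force: [-5.7, 2.3, 4.6]
gripper_width: 85.6
grasp_force: 2.5
```

```bash
cat >> h.py <<'E'
S0=np.array([736,-44.5]);SY=.045
def report():
    s=read_state();print("tcp",s["position"],"F",s["contact_force"],"yaw",-2*np.arctan2(s["ee_rot"][0],s["ee_rot"][1]))
    p=get_image("top");c=cloud(p);P=s["position"]
    ex=P[0]+90
    w=(c[...,2]>14)&(c[...,2]<30)&(c[...,0]>P[0]+14)&(c[...,0]<P[0]+180)&(abs(c[...,1]+55)<66)
    r=cv2.minAreaRect(c[w][:,:2].astype(np.float32));y=np.radians((r[2]+45)%90-45)
    R=np.array([[np.cos(SY),np.sin(SY)],[-np.sin(SY),np.cos(SY)]])
    print("rect",r,"yaw",y,"in stand",R@(np.array(r[0])-S0),y-SY)
    for t in place_of(p,"cup")[:1]: print("cup",t["conf"],atz(p,*t["at"],24))
    return p
E
python3 -c "
from h import *
np.set_printoptions(precision=3,suppress=True)
report()"
```

```text
tcp [456.943 -61.266 168.335] F [-5.738  2.256  4.577] yaw -0.010941697967712896
rect ((549.8335571289062, -60.000221252441406), (124.70065307617188, 154.4359893798828), 89.00411224365234) yaw -0.01738152032856566 in stand [-186.675   -7.11 ] -0.06238152032856566
cup 0.58 [583.157 -60.94   24.   ]
```

Request:
carry_out(
  slide=[
    [-0.003, 0.0, -0.001],
    [-0.007, 0.0005, -0.0015],
    [-0.012, 0.001, -0.0015],
    [-0.018, 0.0016, -0.0015],
    [-0.024, 0.0022, -0.0015],
    [-0.03, 0.0028, -0.0015],
    [-0.036, 0.0034, -0.0015],
    [-0.042, 0.004, -0.0015],
  ],
  roll=[0, -0.2, -0.4, -0.6, -0.8, -1.1, -1.4, -1.7],
  claw=[0.0854, 0.0854, 0.0854, 0.0854, 0.0854, 0.0854, 0.0854, 0.0854],
)

```text
clock: 5.7
position: [500.8, -57.4, 170.2]
ee_rot: [-0.01, 1.0, 0.0, 0.0]
contact_force: [-2.6, -1.0, -0.7]
gripper_width: 85.3
grasp_force: 1.2
```

```bash
python3 -c "
from h import *
np.set_printoptions(precision=3,suppress=True)
report()"
```

```text
tcp [500.848 -57.364 170.172] F [-2.594 -0.997 -0.729] yaw 0.019318659164175165
rect ((594.71826171875, -55.79955291748047), (154.6217803955078, 128.5906982421875), 0.8797798156738281) yaw 0.015355054476097117 in stand [-141.647   -4.933] -0.029644945523902882
cup 0.16 [ 708.035 -220.205   24.   ]
```

Request:
carry_out(
  slide=[
    [-0.003, 0.0003, 0.001],
    [-0.008, 0.0008, 0.001],
    [-0.014, 0.0013, 0.001],
    [-0.02, 0.0018, 0.001],
    [-0.026, 0.0023, 0.001],
    [-0.032, 0.0028, 0.001],
    [-0.037, 0.0033, 0.001],
    [-0.04, 0.0033, 0.001],
  ],
  roll=[0, -0.2, -0.4, -0.7, -1.0, -1.3, -1.5, -1.5],
  claw=[0.0854, 0.0854, 0.0854, 0.0854, 0.0854, 0.0854, 0.0854, 0.0854],
)

```text
clock: 6.8
position: [540.8, -53.2, 169.2]
ee_rot: [-0.023, 1.0, 0.0, 0.0]
contact_force: [-4.4, 0.0, 0.9]
gripper_width: 85.0
grasp_force: 2.0
```

```bash
python3 -c "
from h import *
np.set_printoptions(precision=3,suppress=True)
p=report()
k=cv2.resize(p['img'][120:300,230:400],None,fx=3.3,fy=3.3,interpolation=cv2.INTER_CUBIC)
cv2.imwrite('pics/top3.png',np.clip(k*1.4,0,255).astype(np.uint8)[:,:,::-1])"
```

```text
tcp [540.791 -53.209 169.186] F [-4.359  0.012  0.942] yaw 0.045572389412607835
rect ((638.5771484375, -50.80193328857422), (147.03932189941406, 126.24791717529297), 2.0758140087127686) yaw 0.03622978911106007 in stand [-97.608  -1.913] -0.008770210888939929
cup 0.58 [664.952 -52.522  24.   ]
```

View pics/top3.png

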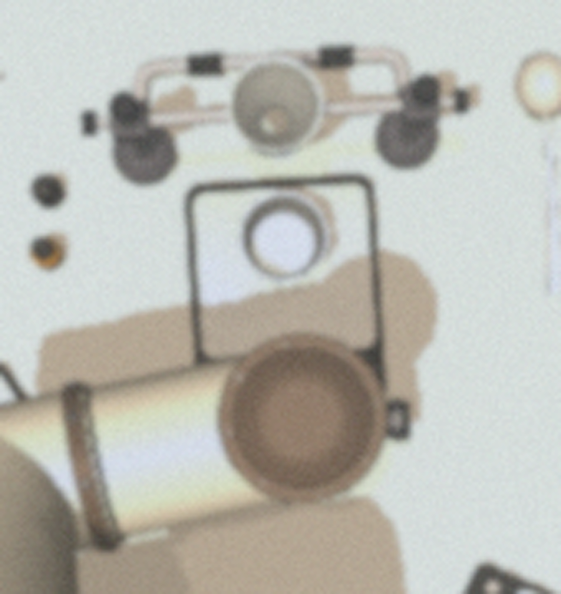

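Request:
carry_out(
  slide=[
    [-0.003, 0.0003, 0],
    [-0.007, 0.0007, 0],
    [-0.011, 0.0011, 0],
    [-0.015, 0.0015, 0],
    [-0.019, 0.0017, 0],
    [-0.023, 0.0017, 0],
    [-0.027, 0.0017, 0],
    [-0.03, 0.0017, 0],
  ],
  roll=[0, 0, 0, 0, 0, 0, 0, 0],
  claw=[0.0854, 0.0854, 0.0854, 0.0854, 0.0854, 0.0854, 0.0854, 0.0854],
)

```text
clock: 7.9
position: [570.6, -50.2, 169.2]
ee_rot: [-0.023, 1.0, 0.0, 0.0]
contact_force: [-4.5, 0.5, 1.4]
gripper_width: 85.8
grasp_force: 2.0
```

```bash
python3 -c "
from h import *
np.set_printoptions(precision=3,suppress=True)
p=report()
k=cv2.resize(p['img'][120:300,230:400],None,fx=3.3,fy=3.3,interpolation=cv2.INTER_CUBIC)
cv2.imwrite('pics/top4.png',np.clip(k*1.4,0,255).astype(np.uint8)[:,:,::-1])"
```

```text
tcp [570.567 -50.234 169.195] F [-4.45   0.458  1.413] yaw 0.045232885787355
rect ((676.3720092773438, -53.097450256347656), (130.3592987060547, 151.66152954101562), 88.26639556884766) yaw -0.030257105250771753 in stand [-59.954  -5.906] -0.07525710525077176
cup 0.9 [697.091 -46.007  24.   ]
```

View pics/top4.png

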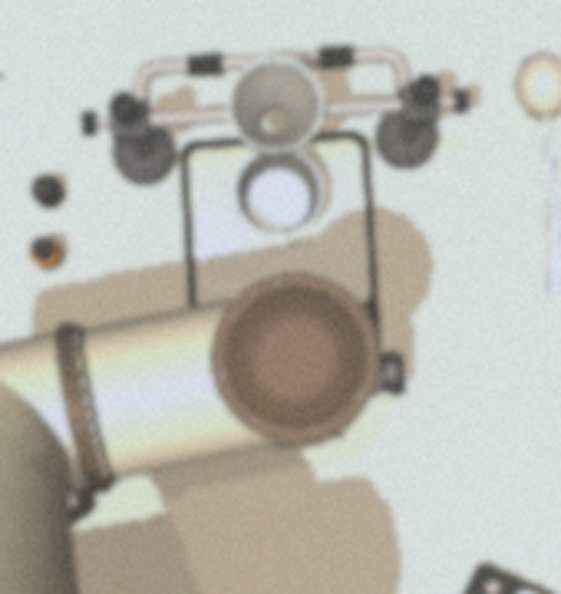

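The scale is entering the gap centred: its sides are at 181 and 370, the flange edges at about 177 and 377. I'll push it straight on.

Request:
carry_out(
  slide=[
    [-0.003, 0, 0],
    [-0.008, -0.0003, 0],
    [-0.014, -0.0005, 0],
    [-0.02, -0.0005, 0],
    [-0.026, -0.0005, 0],
    [-0.032, -0.0005, 0],
    [-0.036, -0.0005, 0],
    [-0.039, -0.0005, 0],
  ],
  roll=[0, 0, 0, 0, 0, 0, 0, 0],
  claw=[0.0854, 0.0854, 0.0854, 0.0854, 0.0854, 0.0854, 0.0854, 0.0854],
)

```text
clock: 9.0
position: [609.4, -49.0, 169.2]
ee_rot: [-0.023, 1.0, -0.0, -0.0]
contact_force: [-5.5, 0.3, 1.8]
gripper_width: 85.2
grasp_force: 2.2
```

Request:
carry_out(
  slide=[
    [-0.001, 0, 0],
    [-0.002, 0, 0],
    [-0.003, 0, 0],
    [-0.004, 0, 0],
    [-0.004, 0, 0],
  ],
  roll=[0, 0, 0, 0, 0],
  claw=[0.0854, 0.0854, 0.0854, 0.0854, 0.0854],
)

```text
clock: 9.62
position: [613.4, -48.9, 169.2]
ee_rot: [-0.023, 1.0, 0.0, 0.0]
contact_force: [-4.3, -0.6, 0.6]
gripper_width: 85.9
grasp_force: 1.7
```

Request:
carry_out(
  slide=[
    [-0.001, 0, 0],
    [-0.002, 0, 0],
    [-0.003, 0, 0],
    [-0.003, 0, 0],
  ],
  roll=[0, 0, 0, 0],
  claw=[0.0854, 0.0854, 0.0854, 0.0854],
)

```text
clock: 10.12
position: [615.4, -48.7, 169.2]
ee_rot: [-0.022, 1.0, -0.0, -0.001]
contact_force: [-8.2, 0.6, 4.7]
gripper_width: 85.2
grasp_force: 3.5
```

```bash
python3 -c "
from h import *
np.set_printoptions(precision=3,suppress=True)
p=report()
k=cv2.resize(p['img'][120:300,230:400],None,fx=3.3,fy=3.3,interpolation=cv2.INTER_CUBIC)
cv2.imwrite('pics/top5.png',np.clip(k*1.4,0,255).astype(np.uint8)[:,:,::-1])"
```

```text
tcp [615.397 -48.738 169.242] F [-8.226  0.63   4.697] yaw 0.04498878274421004
rect ((719.1027221679688, -54.716880798339844), (130.29652404785156, 153.7833709716797), 89.15597534179688) yaw -0.014731009253664298 in stand [-17.34   -9.446] -0.0597310092536643
cup 0.53 [743.204 -41.525  24.   ]
```

View pics/top5.png

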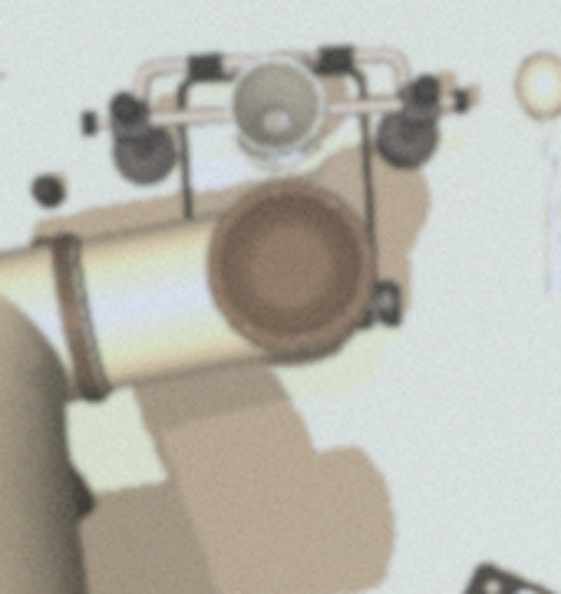

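The back edge is at both stops and the force is rising. One more press to seat it.

Request:
carry_out(
  slide=[
    [-0.001, 0, 0],
    [-0.002, 0, 0],
    [-0.002, 0, 0],
    [-0.002, 0, 0],
  ],
  roll=[0, 0, 0, 0],
  claw=[0.0854, 0.0854, 0.0854, 0.0854],
)

```text
clock: 10.72
position: [616.1, -48.7, 169.2]
ee_rot: [-0.022, 1.0, -0.0, -0.004]
contact_force: [-10.8, 1.8, 8.2]
gripper_width: 85.1
grasp_force: 5.5
```

Request:
carry_out(
  slide=[
    [0.002, 0, 0],
    [0.006, 0, 0],
    [0.02, 0, 0],
    [0.04, 0, 0],
    [0.07, 0, -0.03],
    [0.1, 0, -0.08],
    [0.13, 0, -0.13],
    [0.13, 0, -0.13],
  ],
  roll=[0, 0, 0, 0, 0, 0, 0, 0],
  claw=[0.0854, 0.0854, 0.0854, 0.0854, 0.05, 0, 0, 0],
)

```text
clock: 11.72
position: [487.6, -54.5, 303.7]
ee_rot: [-0.023, 1.0, 0.001, 0.005]
contact_force: [0.2, 0.7, -0.2]
gripper_width: 11.9
grasp_force: 0.0
```

```bash
python3 - <<'E'
from h import *
np.set_printoptions(precision=2,suppress=True)
s=read_state();print(s["position"],s["gripper_width"])
for n in("top","side"):
    p=get_image(n)
    for t,z in(("tare_key",21),("time_key",21),("cup",24),("spout",86)):
        for r in place_of(p,t)[:3]: print(n,t,round(r["conf"],2),np.array(r["at"]),atz(p,*r["at"],z))
    if n=="top":
        c=cloud(p);w=(c[...,2]>14)&(c[...,2]<30)&(c[...,0]>600)&(c[...,0]<705)&(abs(c[...,1]+48)<75)
        q=c[w];print(cv2.minAreaRect(q[:,:2].astype(np.float32)),len(q))
        k=cv2.resize(p["img"][120:260,230:400],None,fx=4,fy=4,interpolation=cv2.INTER_CUBIC)
        cv2.imwrite("pics/top6.png",np.clip(k*1.4,0,255).astype(np.uint8)[:,:,::-1])
    else:
        P=s["position"];c=cloud(p);w=(abs(c[...,0]-P[0])<30)&(abs(c[...,1]-P[1])<30)&(c[...,2]>60)&(c[...,2]<P[2]);print("tip below tcp",P[2]-np.sort(c[w][:,2])[:6])
E
```

```text
[487.57 -54.5  303.67] 11.937292077142835
top tare_key 0.94 [377.2 297.9] [ 430.88 -180.26   21.  ]
top tare_key 0.56 [293.8 205.4] [640.07   1.    21.  ]
top tare_key 0.56 [223.  289.8] [455.86 160.48  21.  ]
top time_key 0.75 [334.9 201.9] [646.25 -90.81  21.  ]
top time_key 0.67 [249.4 269.6] [499.23 101.7   21.  ]
top cup 0.55 [311.2 160.4] [739.86 -39.68  24.  ]
top spout 0.79 [313.9 154.2] [741.58 -45.75  86.  ]
top spout 0.3 [310.3 138.2] [775.87 -38.77  86.  ]
((665.5996704101562, -46.915313720703125), (79.5592269897461, 128.99859619140625), 0.6838944554328918) 1976
side tare_key 0.89 [336.6 188.5] [454.54 156.53  21.  ]
side tare_key 0.69 [217.4 268.8] [ 426.43 -183.77   21.  ]
side tare_key 0.59 [352.7 275.5] [640.45 -14.12  21.  ]
side time_key 0.89 [208.2 247.2] [ 369.27 -158.76   21.  ]
side time_key 0.84 [336.5 214.1] [507.05  93.84  21.  ]
side time_key 0.65 [328.5 299.3] [641.69 -90.    21.  ]
side spout 0.84 [387.2 293.9] [740.06 -45.24  86.  ]
side spout 0.38 [354.7 271.5] [664.88 -44.94  86.  ]
tip below tcp [177.98 176.58 175.34 174.92 174.84 172.59]
```

View pics/top6.png

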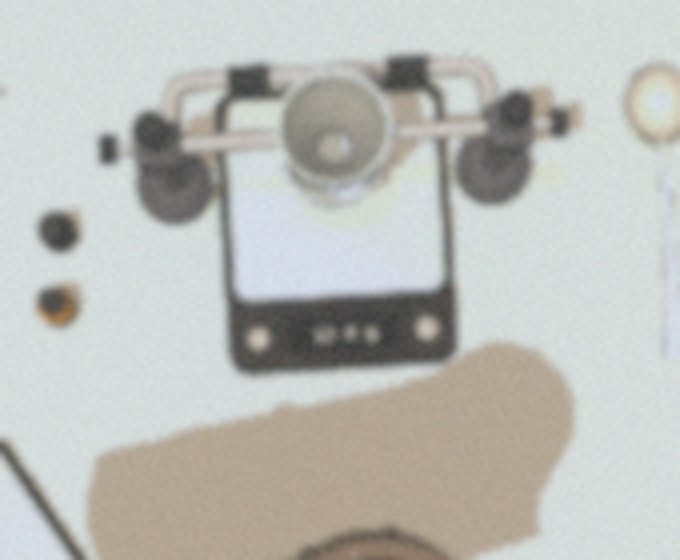

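The scale is home: its back edge is on both stops, the sides are clear of the flanges, and the cup is under the funnel. The tare key is at crop (258,339), about world (641,-1). I'll close the fingers and go above it.

Request:
carry_out(
  slide=[
    [-0.02, 0.006, 0],
    [-0.06, 0.018, 0],
    [-0.1, 0.03, 0],
    [-0.13, 0.04, 0],
    [-0.154, 0.046, 0],
    [-0.154, 0.046, 0.04],
    [-0.154, 0.046, 0.08],
    [-0.154, 0.046, 0.08],
  ],
  roll=[0, 0, 0, 0, 0, 0, 0, 0],
  claw=[0, 0, 0, 0, 0, 0, 0, 0],
)

```text
clock: 13.22
position: [638.9, -1.9, 215.1]
ee_rot: [-0.022, 1.0, -0.001, -0.004]
contact_force: [0.5, 0.0, -0.4]
gripper_width: -0.2
grasp_force: 0.0
```

```bash
python3 - <<'E'
from h import *
np.set_printoptions(precision=4,suppress=True)
s=read_state();P=s["position"];print(P,s["gripper_width"],s["contact_force"],rel([639.5,-1.5,198],.045))
p=get_image("side");c=cloud(p)
w=(abs(c[...,0]-P[0])<30)&(abs(c[...,1]-P[1])<30)&(c[...,2]>32)&(c[...,2]<P[2]);q=c[w];q=q[np.argsort(q[:,2])];print(q[:10].round(1))
k=cv2.resize(p["img"][200:350,280:440],None,fx=4,fy=4,interpolation=cv2.INTER_CUBIC)
cv2.imwrite("pics/side7.png",np.clip(k*1.4,0,255).astype(np.uint8)[:,:,::-1])
E
```

```text
[638.9385  -1.8792 215.1456] -0.22877043097439606 [ 0.5342  0.0381 -0.3751] (array([-0.0007,  0.0004,  0.0171]), array([-0.08, -0.51, -0.02]))
[[641.4 -10.2  42.7]
 [644.9 -11.5  43.8]
 [643.3  -9.6  43.8]
 [646.5 -10.4  44. ]
 [647.2  -2.1  46.3]
 [647.5  -5.7  46.9]
 [647.6  -9.   46.9]
 [643.5 -10.2  47.8]
 [646.6 -11.   48. ]
 [646.4  -1.3  48.1]]
```

View pics/side7.png

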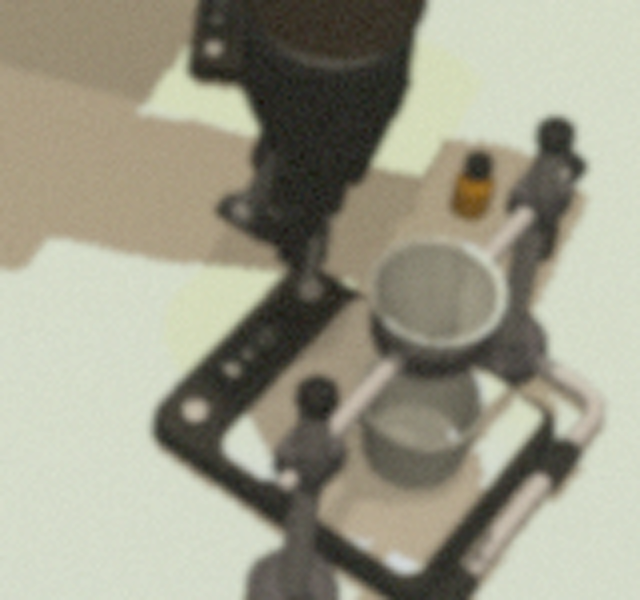

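The closed tips are right above the tare key, 20 mm up. Descending.

Request:
carry_out(
  slide=[
    [0, 0, 0.008],
    [0, 0, 0.014],
    [0, 0, 0.018],
    [0, 0, 0.019],
    [0, 0, 0.019],
  ],
  roll=[0, 0, 0, 0, 0],
  claw=[0, 0, 0, 0, 0],
)

```text
clock: 13.9
position: [640.2, -1.6, 200.4]
ee_rot: [-0.023, 1.0, 0.0, 0.0]
contact_force: [0.3, -0.0, 0.6]
gripper_width: 0.0
grasp_force: 0.0
```

Request:
carry_out(
  slide=[
    [0, 0, 0.0005],
    [0, 0, 0.001],
    [0, 0, 0.0015],
    [0, 0, 0.002],
    [0, 0, 0.002],
  ],
  roll=[0, 0, 0, 0, 0],
  claw=[0, 0, 0, 0, 0],
)

```text
clock: 14.52
position: [640.1, -1.6, 198.1]
ee_rot: [-0.023, 1.0, -0.0, -0.0]
contact_force: [-0.3, -0.3, -0.1]
gripper_width: -0.2
grasp_force: 0.0
```

Not in contact yet; the key should be met at a TCP height of about 194.

Request:
carry_out(
  slide=[
    [0, 0, 0.001],
    [0, 0, 0.002],
    [0, 0, 0.003],
    [0, 0, 0.004],
    [0, 0, 0.0045],
    [0, 0, 0.0045],
  ],
  roll=[0, 0, 0, 0, 0, 0],
  claw=[0, 0, 0, 0, 0, 0],
)

```text
clock: 15.28
position: [640.1, -1.6, 194.0]
ee_rot: [-0.023, 1.0, -0.0, 0.0]
contact_force: [-0.9, 0.6, 2.7]
gripper_width: 0.2
grasp_force: 1.4
```

Request:
carry_out(
  slide=[
    [0, 0, 0.0005],
    [0, 0, 0.001],
    [0, 0, 0.0015],
    [0, 0, 0.0015],
  ],
  roll=[0, 0, 0, 0],
  claw=[0, 0, 0, 0],
)

```text
clock: 15.78
position: [640.1, -1.6, 193.5]
ee_rot: [-0.023, 1.0, -0.0, 0.0]
contact_force: [-3.0, 0.5, 8.6]
gripper_width: 0.1
grasp_force: 4.2
```

Request:
carry_out(
  slide=[
    [0, 0, 0.0005],
    [0, 0, 0.001],
    [0, 0, 0.0012],
    [0, 0, 0.0012],
  ],
  roll=[0, 0, 0, 0],
  claw=[0, 0, 0, 0],
)

```text
clock: 16.27
position: [640.1, -1.5, 193.4]
ee_rot: [-0.023, 1.0, -0.0, 0.0]
contact_force: [-3.9, 0.7, 12.6]
gripper_width: -0.1
grasp_force: 6.7
```

The key has bottomed out: 12.6 N and no further travel. Retreating.

Request:
carry_out(
  slide=[
    [0, 0, -0.002],
    [0, 0, -0.005],
    [0, 0, -0.02],
    [0, 0, -0.05],
    [0.03, 0, -0.09],
    [0.07, 0, -0.13],
    [0.12, 0, -0.15],
    [0.15, 0, -0.15],
  ],
  roll=[0, 0, 0, 0, 0, 0, 0, 0],
  claw=[0, 0, 0, 0, 0, 0, 0, 0],
)

```text
clock: 17.27
position: [488.7, -8.6, 343.6]
ee_rot: [-0.023, 1.0, 0.001, 0.002]
contact_force: [0.1, 0.8, -1.1]
gripper_width: -0.0
grasp_force: 0.0
```

Request:
carry_out(
  slide=[
    [0, 0, 0],
    [0, 0, 0],
    [0, 0, 0],
    [0, 0, 0],
  ],
  roll=[0, 0, 0, 0],
  claw=[0, 0, 0, 0],
)

```text
clock: 17.77
position: [491.0, -8.3, 340.6]
ee_rot: [-0.023, 1.0, -0.0, -0.0]
contact_force: [-0.2, -0.5, 0.4]
gripper_width: 0.0
grasp_force: 0.0
```

```bash
python3 - <<'E'
from h import *
np.set_printoptions(precision=2,suppress=True)
p=get_image("top");print(read_state()["position"])
for t,z in(("tare_key",21),("time_key",21),("cup",24)):
    for r in place_of(p,t)[:3]: print(t,round(r["conf"],2),atz(p,*r["at"],z))
k=cv2.resize(p["img"][120:260,230:400],None,fx=4,fy=4,interpolation=cv2.INTER_CUBIC)
cv2.imwrite("pics/top8.png",np.clip(k*1.4,0,255).astype(np.uint8)[:,:,::-1])
E
```

```text
[490.83  -8.3  340.55]
tare_key 0.95 [645.49   4.24  21.  ]
tare_key 0.77 [ 434.29 -186.57   21.  ]
time_key 0.85 [ 365.87 -149.43   21.  ]
time_key 0.74 [493.17  97.14  21.  ]
time_key 0.64 [647.08 -94.63  21.  ]
cup 0.55 [743.37 -45.1   24.  ]
```

View pics/top8.png

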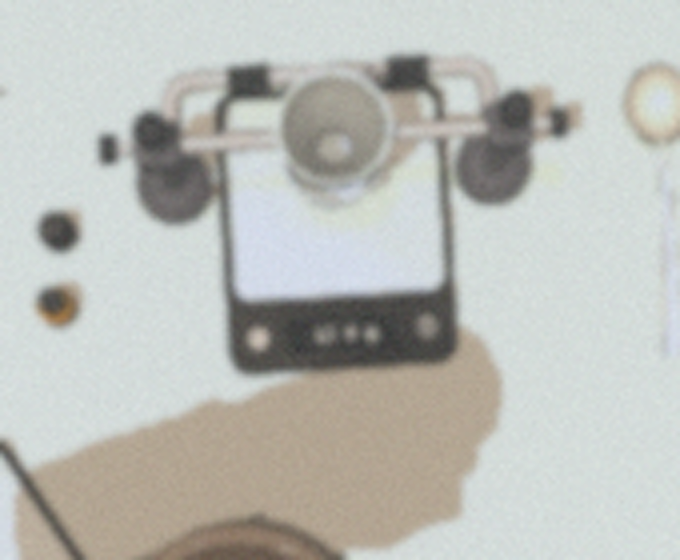

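The scale hasn't moved: it's still at both stops, the cup is under the funnel at about (743,-45), and the vials and spoon are where they were. The hand is clear, so I'm handing in.

```bash
python3 -c "
from bench import job_done
print(job_done())"
```

```text
the job is handed in; nothing more can be done
None
```

I pushed the scale home against both stops with the cup under the funnel, pressed the tare key until it stopped moving (12.6 N), took the hand away and handed in the job; no verdict came back.

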